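# Line up the under-sink cleaners by height beside the tilt-out bin

## Task

Under the sink, stand the four closed cleaning containers (tin, jar, flask and spray bottle) upright on the four cork coasters, one centred on each, in order of height: the shortest on the coaster at the end nearest the tilt-out bin, so that nothing tall is in the way when the bin swings out, and the tallest at the far end. Never tip a container over on the way, and leave the white ceramic soap dish where it stands.

Things in the scene. Friction and masses are not known exactly. Their poses are not given: they have to be found in the camera images.
- tin: Shortest container: round steel tin, 62 mm in diameter (63 mm at the lid, the top 10 mm) and 50 mm high, 0.22 kg or so, straight-sided. Origin at the centre of its underside, z up. Starts standing on the shelf (z = 0) at any yaw, as do the other three.
- jar: Second shortest: white plastic jar with a grey screw lid, 52 mm in diameter (a shallow groove just under the lid at 66 to 70 mm height), 85 mm high, 0.18 kg or so. The lid is the top 15 mm. Origin at the centre of its underside, z up.
- flask: Second tallest: amber glass bottle with a paper label, 130 mm high. Body 58 mm in diameter up to 70 mm height, then tapering to the neck; the black cap, 28 mm in diameter, is its top 30 mm (100 to 130 mm) and can be gripped. 0.28 kg or so. Origin at the centre of its underside, z up.
- spray: Tallest: closed blue spray bottle, 178 mm high, 0.35 kg or so. Round body 60 mm in diameter to 95 mm height, tapering to a white collar 30 mm in diameter (128 to 146 mm). White head from 146 to 178 mm: a block reaching along body x from -22 to +30 mm (nozzle to +35), 24 mm wide in body y; grip it across that width at 160 mm height. Origin at the underside's centre on the round axis, z up.
- coaster_a: Fixed cork disc, 84 mm in diameter, 4 mm thick: the first (greatest y, leftmost from the robot) of four like discs in a straight row, 105 mm between centres, on a thin white strip. The row lies along y, turned by up to 0.08 rad. Origin at the centre of the disc's underside, 3 mm above the shelf: its top is at z = 7 mm.
- coaster_b: Second cork disc of the row, next to coaster_a; otherwise as coaster_a.
- coaster_c: Third cork disc of the row, between coaster_b and coaster_d; otherwise as coaster_a.
- coaster_d: Fourth cork disc (least y, rightmost seen from the robot); otherwise as coaster_a.
- bin: Fixed tilt-out bin: grey plastic frame 203 mm deep (x), 140 mm wide (y), 200 mm high with an open white inner pan that tilts towards the robot. It stands beyond one end of the row, left (y > 0) or right (y < 0); a round white water filter with a black top, 168 mm high, stands beyond the other end. Origin at shelf height under the middle of its front face. Not to be handled.
- soap_dish: White ceramic soap dish, open, 100 (body x) x 70 (body y) x 22 mm high, standing among the containers, its length within 0.25 rad of x. Must be left in place. Origin at the centre of its underside.
Things that resemble listed ones, but are neither listed nor needed, are in the scene too. What is shaped like the flask but yellow is not meant.

How it is judged:
At the end, for the whole second after the job is handed in: Tin, jar, flask and spray bottle stand in this order on the four coasters, the tin on the end coaster nearest the bin: each within 12 mm of its coaster's centre, upright within 0.08 rad, resting on the cork (underside 4 to 11 mm above the shelf), released and at rest (((world y of bin above 0 m and horizontal distance between tin and coaster_a below 0.012 m and horizontal distance between jar and coaster_b below 0.012 m and horizontal distance between flask and coaster_c below 0.012 m and horizontal distance between spray and coaster_d below 0.012 m) or (world y of bin below 0 m and horizontal distance between tin and coaster_d below 0.012 m and horizontal distance between jar and coaster_c below 0.012 m and horizontal distance between flask and coaster_b below 0.012 m and horizontal distance between spray and coaster_a below 0.012 m)) and angle between each of tin, jar, flask, spray's own z axis and vertical below 0.08 rad and height (world z) of tin between 0.004 and 0.011 m and linear speed of each of tin, jar, flask, spray below 0.02 m/s and angular speed of each of tin, jar, flask, spray below 0.2 rad/s and height (world z) of jar between 0.004 and 0.011 m and height (world z) of flask between 0.004 and 0.011 m and height (world z) of spray between 0.004 and 0.011 m); the robot touches nothing.
It fails at once if a container is tipped over (more than 0.6 rad) (angle between any of tin, jar, flask, spray's own z axis and vertical above 0.6 rad).
It fails at once if the soap dish is moved more than 20 mm (distance of soap_dish from where it was at the start of the episode above 0.02 m).
It also fails if it takes over 106 s, if anything falls off the work surface, if the arm or the gripper's body presses on something with over 40 N, if the wrist force passes 120 N, or if a joint passes its speed limit or range.

## Robot

A 6-joint arm with a two-finger parallel gripper is mounted at the origin on the work surface. World frame = base frame: x ahead of the robot, y to its left, z up, the work surface at z = 0. Lengths are in m, angles in rad, forces in N, time in s.
With the tool pointing down it reaches from about 0.425 to 0.95 m from the base axis. Payload 3.5 kg.
Tool frame: the origin (TCP) lies between the finger pads; the fingertips stand 25 mm ahead of it and the grasp point (between the pads) lies 6 mm ahead of it (ctrl.finger_overhang is the distance from the TCP to the fingertips, in m); x points along the fingers, y is the direction in which the jaws open and shut, and the axes are right-handed (so a half turn about x gives the same grasp; the last joint's range is limited). The gripper opens to 85 mm and grips with 20 to 120 N. Pads are 22 mm wide; open, the fingers measure 114 mm over their backs; the gripper's body (76 mm by 85 mm) begins 54 mm behind the grasp point. The pads swing forward as they close: fully open they stand 13 mm farther back than shut.
Start: joints at [1.066, 0.286, 1.577, -0, 1.279, -0.15], TCP at [0.234, 0.633, 0.256] pointing down, gripper open.
Joint ranges: [-2.77, 2.77], [-0.9, 2.22], [0.21, 2.48], [-1.53, 4.67], [0.24, 2.81], [-2.84, 2.84]. Speed limits (rad/s): [2.79, 2.79, 3.14, 3.14, 3.14, 3.14].

## Interface

Orientations are given as a unit quaternion [x, y, z, w].
In Python, from plant import ctrl gives the robot as it stands.
- The arm moves only by the tool play_rows, never from a script. Its argument "targets" is a list of rows, each an object with "delta_pos": the shift along the world's x, y, z normalised to -1 to 1, where 1 is 1000 mm, a list of three; "delta_rot": the turn, a rotation vector about the world's x, y, z normalised to -1 to 1, where 1 is pi rad, a list of three; "claw": the finger opening in mm, from 0 to 85.4. In form: [{"delta_pos": [tx, ty, tz], "delta_rot": [wx, wy, wz], "claw": claw}, ...]. A call has 1 to 20 rows; each row is the pose to reach, as a shift and turn from the pose measured when the call began, turning the shorter way round; what a row does not reach only later rows make up. A row lasts 1/12 s, in which the tool goes at most 41.7 mm and 7.16 degrees, less where a joint would pass 70% of its speed; a pose out of reach is approached as far as the arm can. A call with a number of a shift or a turn outside -1 to 1 is refused whole. A call with a gripper value outside its range is refused whole. The fingers move at their own pace and stop on an object; "newtons" is the grip in N (left out, the last holds). Time passes only in rows, so rows that repeat a pose let the fingers close. It gives the time, the measured TCP pose, the force and the opening at its end, in the units of the state.
- ctrl.get_state(): the state, without advancing time (a new reading comes with each control period).
- ctrl.read_camera(name): name is "side" or "top"; returns the picture (400x640x3 uint8, blue, green, red); there is no depth.
- ctrl.calibration(name): a dict with "fx", "fy", "cx", "cy" (pixels), "camera_from_world" (4x4, takes a point from world to camera coordinates). Camera axes: x right, y down, z forward; pixel columns grow to the right and rows downward; lengths in m; the calibration is good to about 2 mm. A picture is of the moment at which its call begins. calibration takes no time and is no camera call.
- ctrl.sign_off(): hands the job in, once; it reports no verdict.
The state is a dict: "time": time; "qpos": joint angles; "dq": joint speeds; "joint_efforts": joint torques, N m; "eef_pos": TCP position; "tcp_rot": TCP orientation; "contact_force": force on the tool from outside, world axes, zero at the start; "wrist_torque": the same for the moment, N m; "opening": opening from 0.0 (shut) to 1.0 (fully open).
Only numpy, scipy, OpenCV 4.12 (cv2) and the standard library are available. Lean on these libraries where they do the work, as an engineer would, in place of code of your own. Each camera call takes 0.05 s, during which the arm holds its last target. There are 200 camera calls.

## Working session

There is one attempt and no reset: what is moved stays moved. The work goes in short steps, Python scripts to look and compute and a tool call to move; the robot and the scene stay as the last step left them, time stands still between calls to the robot, and variables do not carry over. Pictures are saved under pics/ and viewed, about 12 in all and at most 16, crops included, and the job is handed in when it is done.

Besides the shell and the picture viewer there is one more tool, called by a JSON object that holds its "op" and its "data", one argument or row to a line. play_rows: Moves the arm, as the interface text tells. Its arguments: {"type":"object","properties":{"targets":{"type":"array"},"newtons":{"type":"number"}},"required":["targets"]}

```bash
ls; mkdir -p pics; python3 - <<'E'
from plant import ctrl
import cv2
s=ctrl.get_state();print(s)
for n in("top","side"):
    cv2.imwrite(f"pics/{n}0.png",ctrl.read_camera(n)); c=ctrl.calibration(n);print(n,c)
E
```

```text
pics
{'time': 0.0, 'qpos': array([ 1.06599849e+00,  2.87193699e-01,  1.57815866e+00, -1.70232043e-05,
        1.27860311e+00, -1.49991351e-01]), 'dq': array([ 0.00215908,  0.00052206, -0.00134228, -0.00027295,  0.00167743,
       -0.00188826]), 'joint_efforts': array([-7.73835800e-04, -4.05971074e+01, -2.92628253e+01, -7.97999405e-05,
        5.75276950e-03,  5.26286588e-07]), 'eef_pos': array([0.23418159, 0.63244355, 0.25493835]), 'tcp_rot': array([ 0.12399142,  0.69627194, -0.12557714,  0.69574557]), 'contact_force': array([-0.64199864, -0.29947096,  0.13424699]), 'wrist_torque': array([ 0.04592237, -0.00841474, -0.0017248 ]), 'opening': 1.0012029603184056}
top {'fx': 447.8142067806767, 'fy': 447.8142067806767, 'cx': 320.131258600165, 'cy': 202.98031854859252, 'camera_from_world': array([[ 0.01425433, -0.99962249,  0.02348832, -0.04735865],
       [-0.98239038, -0.01837753, -0.18593387,  0.54625656],
       [ 0.18629534, -0.02042434, -0.98228147,  1.33624188],
       [ 0.        ,  0.        ,  0.        ,  1.        ]])}
side {'fx': 382.3549881013129, 'fy': 382.3549881013129, 'cx': 313.0234987929082, 'cy': 191.39232540223486, 'camera_from_world': array([[ 0.90366295, -0.42799221, -0.01469509, -0.4924048 ],
       [-0.2522475 , -0.50423817, -0.82590258,  0.16129289],
       [ 0.34607005,  0.75004436, -0.56362131,  1.01382139],
       [ 0.        ,  0.        ,  0.        ,  1.        ]])}
```

View pics/top0.png

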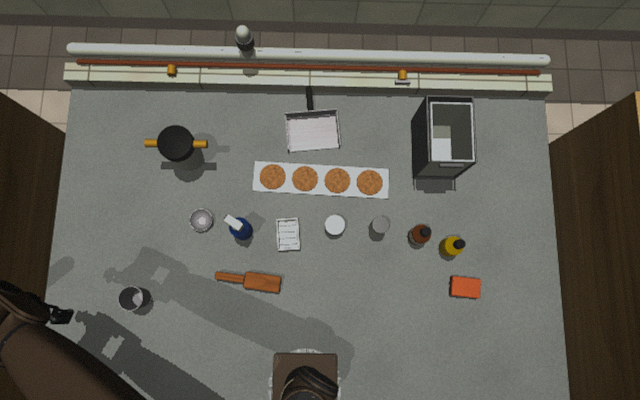

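View pics/side0.png

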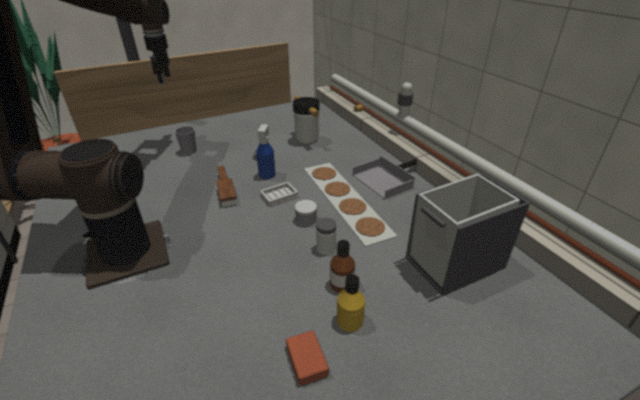

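```bash
python3 - <<'E'
import cv2,numpy as np
t=cv2.imread("pics/top0.png");s=cv2.imread("pics/side0.png")
a=cv2.resize(t[150:260,185:475],None,fx=2.7,fy=2.7,interpolation=2)
b=cv2.resize(s[110:310,170:430],None,fx=3,fy=3,interpolation=2)[:,:]
b=cv2.resize(s[115:305,225:425],None,fx=2.9,fy=2.9,interpolation=2)
cv2.imwrite("pics/c1.png",a);cv2.imwrite("pics/c2.png",b)
E
```

```text
(no output)
```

View pics/c1.png

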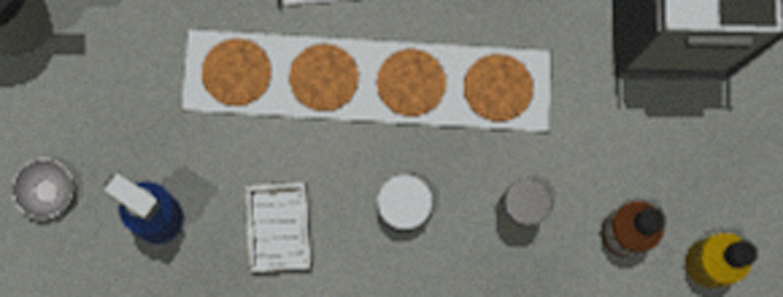

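View pics/c2.png

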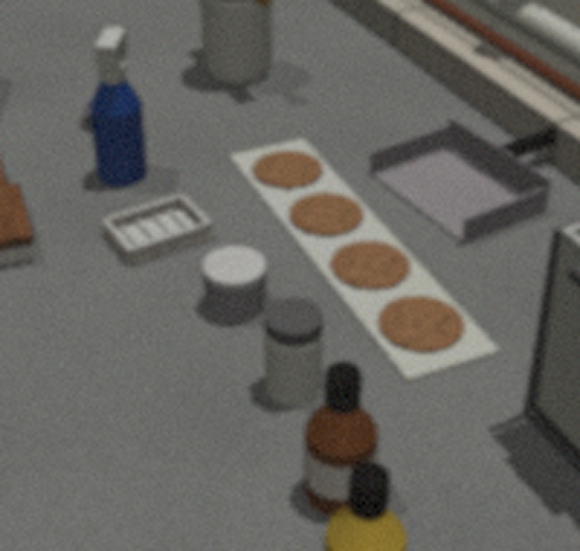

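```bash
python3 - <<'E'
import cv2
t=cv2.imread("pics/top0.png")
for n,(u,v) in dict(tin=(335,225),jar=(380,225),jarbody=(379,231),floor=(360,230),floor2=(300,270),cap=(425,231),amber=(419,234),blue=(245,233),head=(232,221),strip=(320,168),dish=(288,245),cork=(337,181)).items():print(n,t[v,u],cv2.blur(t,(3,3))[v,u])
s=cv2.imread("pics/side0.png")
for n,(u,v) in dict(tin=(305,207),tinbody=(305,219),jar=(326,225),jarbody=(326,243),floor=(280,230),cap=(343,247),head=(263,130),blue=(265,165),amber=(343,265)).items():print('s',n,cv2.blur(s,(3,3))[v,u])
E
```

```text
tin [185 186 181] [186 185 181]
jar [116 121 123] [118 121 123]
jarbody [118 122 122] [115 118 119]
floor [126 131 129] [122 128 124]
floor2 [117 128 122] [119 126 123]
cap [37 39 41] [40 40 41]
amber [27 43 77] [23 40 67]
blue [60 36 20] [60 36 26]
head [186 185 182] [186 185 181]
strip [188 186 183] [185 186 182]
dish [158 157 155] [170 171 169]
cork [ 52  92 136] [ 59 100 143]
s tin [164 168 169]
s tinbody [64 64 65]
s jar [81 83 83]
s jarbody [81 88 88]
s floor [106 109 108]
s cap [26 27 28]
s head [144 149 148]
s blue [62 37 27]
s amber [33 51 81]
```

```bash
cat > h.py <<'E'
import cv2, numpy as np
from plant import ctrl
def ray(n,uv):
    c=ctrl.calibration(n);T=np.linalg.inv(c["camera_from_world"])
    d=np.array([(uv[0]-c["cx"])/c["fx"],(uv[1]-c["cy"])/c["fy"],1.])
    return T[:3,3],T[:3,:3]@d
def onz(n,uv,z):
    o,d=ray(n,uv);return o+d*(z-o[2])/d[2]
def px(n,p):
    c=ctrl.calibration(n);q=c["camera_from_world"]@np.r_[p,1];return np.array([c["fx"]*q[0]/q[2]+c["cx"],c["fy"]*q[1]/q[2]+c["cy"]])
def blobs(mask,roi,amin=20,hull=True):
    x0,y0,x1,y1=roi;m=np.zeros_like(mask,np.uint8);m[y0:y1,x0:x1]=mask[y0:y1,x0:x1]
    out=[]
    for c in cv2.findContours(m,cv2.RETR_EXTERNAL,cv2.CHAIN_APPROX_NONE)[0]:
        if cv2.contourArea(c)<amin: continue
        h=cv2.convexHull(c) if hull else c
        M=cv2.moments(h);out.append((np.array([M["m10"],M["m01"]])/M["m00"],M["m00"],c))
    return sorted(out,key=lambda b:-b[1])
E
python3 - <<'E'
from h import *
np.set_printoptions(precision=4,suppress=True)
for n in("top","side"):
    im=cv2.imread(f"pics/{n}0.png").astype(np.int16);b,g,r=[im[...,i] for i in range(3)]
    br=im.mean(2);top=n=="top"
    cork=(r-b>35)&(r>70)
    R=(250,160,390,200) if top else (300,160,390,240)
    for c,a,_ in sorted(blobs(cork,R,60),key=lambda q:q[0][0])[:6]:
        print(n,"cork",c,a,onz(n,c,.007)[:2])
    k=br>(155 if top else 135)
    for c,a,_ in blobs(k,(320,210,350,242) if top else (290,195,322,222)): print(n,"tin",c,a,onz(n,c,.05)[:2])
    for c,a,_ in blobs(br<(50 if top else 40),(415,222,433,245) if top else (332,238,355,263)): print(n,"cap",c,a,onz(n,c,.130)[:2],onz(n,c,.115)[:2])
    for c,a,ct in blobs(k,(218,208,250,235) if top else (252,120,275,150)): print(n,"head",c,a,cv2.minAreaRect(ct),[onz(n,p,.178)[:2] for p in cv2.boxPoints(cv2.minAreaRect(ct))])
    for c,a,ct in blobs((b-r>15),(220,210,265,250) if top else (245,140,285,190)): print(n,"blue",c,a,onz(n,c,.06)[:2])
    for c,a,ct in blobs((r-b>18),(405,220,436,250) if top else (325,250,362,295)): print(n,"amber",c,a,onz(n,c,.06)[:2])
    bl=cv2.GaussianBlur(im.astype(np.float32),(0,0),1.2)
    if top:
        for t in(0.,1.,2.):
            for c,a,ct in blobs(bl[...,1]-bl[...,2]<t,(362,210,398,240),60): print(n,"jar",t,c,a,cv2.boundingRect(ct),onz(n,c,.085)[:2])
    else:
        for c,a,ct in blobs(bl.mean(2)<88,(312,215,340,260),60): print(n,"jar",c,a,cv2.boundingRect(ct),onz(n,c,.05)[:2])
    if top:
        gb=cv2.resize(im[205:247,360:400].astype(np.uint8),None,fx=8,fy=8,interpolation=2)
        print(cv2.HoughCircles(cv2.GaussianBlur(cv2.cvtColor(gb,6),(0,0),5),3,1.5,200,param1=60,param2=.5,minRadius=55,maxRadius=95))
        for c,a,ct in blobs(br>150,(270,212,305,257)): print("dish",c,a,[onz(n,p,.022)[:2] for p in cv2.boxPoints(cv2.minAreaRect(ct))])
        # bin / filter extents
        for p in[(412,95),(475,95),(413,175),(462,172),(175,145),(202,220)]: print(p,onz(n,p,.2)[:2],onz(n,p,0)[:2])
E
```

```text
top cork [272.2165 176.1668] 476.5 [0.6407 0.1167]
top cork [304.5328 178.0871] 480.5 [0.6364 0.0123]
top cork [336.9758 180.108 ] 467.5 [ 0.6318 -0.0927]
top cork [369.243  182.0623] 476.0 [ 0.6274 -0.1974]
top tin [334.4979 224.1401] 279.5 [ 0.4818 -0.0836]
top cap [421.9145 233.733 ] 208.5 [ 0.4469 -0.3332] [ 0.4487 -0.337 ]
top head [232.9743 221.9292] 129.5 ((232.8461456298828, 221.73072814941406), (17.75040626525879, 8.043152809143066), 33.690067291259766) [array([0.4694, 0.2328]), array([0.4885, 0.2215]), array([0.4615, 0.1792]), array([0.4426, 0.1906])]
top blue [240.5599 228.3682] 373.0 [0.4625 0.2023]
top amber [420.6772 233.5808] 268.0 [ 0.4559 -0.347 ]
top jar 0.0 [379.5558 224.7548] 191.0 (372, 217, 17, 17) [ 0.4774 -0.2173]
top jar 1.0 [378.3661 226.6236] 305.5 (369, 216, 20, 23) [ 0.4717 -0.2136]
top jar 2.0 [380.9174 223.4827] 579.0 (368, 210, 30, 30) [ 0.4813 -0.2214]
None
dish [287.3363 233.4454] 673.5 [array([0.5008, 0.1021]), array([0.5063, 0.0315]), array([0.4081, 0.0234]), array([0.4029, 0.0932])]
(412, 95) [ 0.8436 -0.2981] [ 0.935  -0.3455]
(475, 95) [ 0.8482 
[... 248 characters left out ...]
03 0.1144]
side cork [337.056  188.4345] 247.0 [0.6355 0.0095]
side cork [352.3492 205.773 ] 304.0 [ 0.6322 -0.0942]
side cork [369.8261 226.0723] 392.0 [ 0.6277 -0.1994]
side tin [305.3341 205.8031] 206.5 [ 0.4815 -0.0843]
side cap [342.8701 248.9575] 145.0 [ 0.4466 -0.3623] [ 0.4548 -0.3483]
side head [262.4074 127.1852] 36.0 ((262.0, 127.0), (6.0, 8.0), 90.0) [array([0.4601, 0.2347]), array([0.4834, 0.2227]), array([0.4681, 0.1795]), array([0.4455, 0.1911])]
side blue [265.3476 160.6449] 537.0 [0.4612 0.1961]
side amber [342.1546 264.8743] 399.0 [ 0.4576 -0.3431]
side amber [345.0206 290.1498] 178.0 [ 0.4268 -0.4115]
side jar [324.8135 238.1739] 1032.0 (312, 215, 28, 45) [ 0.4687 -0.2327]
```

```bash
cat >> h.py <<'E'
from scipy.spatial.transform import Rotation as Ro
def st():
    s=ctrl.get_state();R=Ro.from_quat(s["tcp_rot"]).as_matrix()
    print("t %.2f"%s["time"],"tcp",s["eef_pos"].round(4),"down",R[:,0].round(3),"jaw yaw deg %.1f"%np.degrees(np.arctan2(R[1,1],R[0,1])),"q",s["qpos"].round(2),"F",s["contact_force"].round(1),"op %.3f"%s["opening"])
    return s,R
E
python3 - <<'E'
from h import *
np.set_printoptions(precision=4,suppress=True)
st();print(ctrl.finger_overhang)
for n in("top","side"):
    im=cv2.imread(f"pics/{n}0.png").astype(np.int16);b,g,r=[im[...,i] for i in range(3)];br=im.mean(2);top=n=="top"
    for c,a,ct in blobs((br<(55 if top else 40))&(abs(r-b)<12),(415,222,435,245) if top else (332,238,355,263),10): print(n,"cap",c,a,cv2.boundingRect(ct),onz(n,c,.130)[:2],onz(n,c,.115)[:2])
print(onz("side",(326,223.7),.085),onz("top",(380.2,224.8),.085))
# predicted pixels for axis candidates
for p in[(.4475,-.346,.13),(.448,-.342,.13),(.477,-.219,.085),(.477,-.219,.0),(.462,.199,.178),(.462,.199,.0)]: print(p,px("top",p),px("side",p))
t=cv2.imread("pics/top0.png");s=cv2.imread("pics/side0.png")
A=[cv2.resize(q,(400,300),interpolation=2) for q in(t[207:243,216:264],t[216:252,400:448],s[118:184,225:313],s[215:281,300:388])]
cv2.imwrite("pics/c3.png",np.vstack([np.hstack(A[:2]),np.hstack(A[2:])]))
E
```

```text
t 0.10 tcp [0.2342 0.6325 0.2551] down [-0.001 -0.002 -1.   ] jaw yaw deg 69.7 q [ 1.07  0.29  1.58  0.    1.28 -0.15] F [-0.4  0.7 -0. ] op 0.995
0.025
top cap [425.0881 231.3881] 70.0 (420, 227, 11, 10) [ 0.4539 -0.3427] [ 0.4558 -0.3466]
side cap [342.9139 248.4613] 135.5 (338, 241, 11, 16) [ 0.4474 -0.361 ] [ 0.4557 -0.347 ]
[ 0.4782 -0.2204  0.085 ] [ 0.4773 -0.2192  0.085 ]
(0.4475, -0.346, 0.13) [426.2925 233.6018] [339.6265 244.229 ]
(0.448, -0.342, 0.13) [424.9156 233.4069] [338.9517 243.0526]
(0.477, -0.219, 0.085) [380.1315 224.8961] [325.3333 223.507 ]
(0.477, -0.219, 0.0) [376.0018 228.5668] [325.2228 248.4454]
(0.462, 0.199, 0.178) [235.3091 223.0188] [262.1429 128.0336]
(0.462, 0.199, 0.0) [244.4461 230.9986] [266.7573 175.3264]
```

View pics/c3.png

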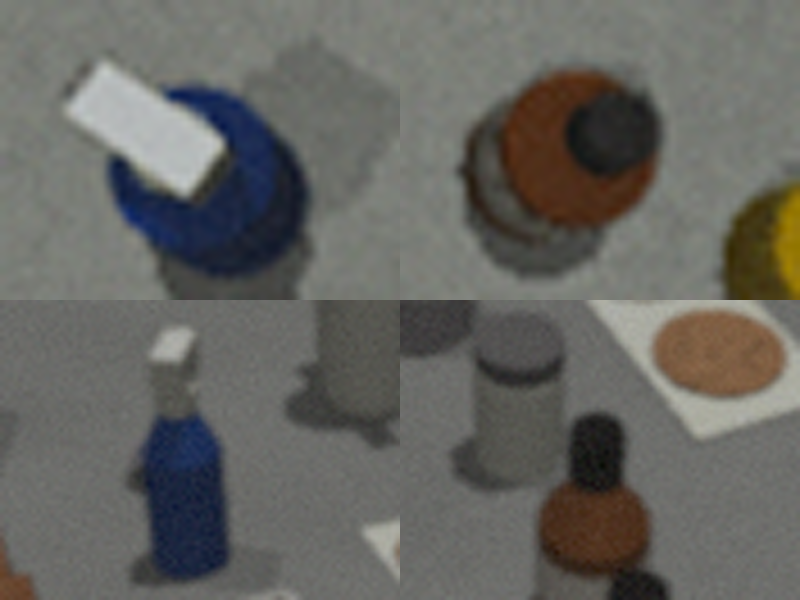

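{"op": "play_rows", "data": {
  "targets": [
    {"delta_pos": [0.229, -0.43, -0.005], "delta_rot": [0, 0, -0.582], "claw": 60},
    {"delta_pos": [0.229, -0.43, -0.005], "delta_rot": [0, 0, -0.582], "claw": 60},
    {"delta_pos": [0.229, -0.43, -0.005], "delta_rot": [0, 0, -0.582], "claw": 60},
    {"delta_pos": [0.229, -0.43, -0.005], "delta_rot": [0, 0, -0.582], "claw": 60},
    {"delta_pos": [0.229, -0.43, -0.005], "delta_rot": [0, 0, -0.582], "claw": 60},
    {"delta_pos": [0.229, -0.43, -0.005], "delta_rot": [0, 0, -0.582], "claw": 60},
    {"delta_pos": [0.229, -0.43, -0.005], "delta_rot": [0, 0, -0.582], "claw": 60},
    {"delta_pos": [0.229, -0.43, -0.005], "delta_rot": [0, 0, -0.582], "claw": 60},
    {"delta_pos": [0.229, -0.43, -0.005], "delta_rot": [0, 0, -0.582], "claw": 60},
    {"delta_pos": [0.229, -0.43, -0.005], "delta_rot": [0, 0, -0.582], "claw": 60},
    {"delta_pos": [0.229, -0.43, -0.005], "delta_rot": [0, 0, -0.582], "claw": 60},
    {"delta_pos": [0.229, -0.43, -0.005], "delta_rot": [0, 0, -0.582], "claw": 60},
    {"delta_pos": [0.229, -0.43, -0.005], "delta_rot": [0, 0, -0.582], "claw": 60},
    {"delta_pos": [0.229, -0.43, -0.005], "delta_rot": [0, 0, -0.582], "claw": 60},
    {"delta_pos": [0.229, -0.43, -0.005], "delta_rot": [0, 0, -0.582], "claw": 60},
    {"delta_pos": [0.229, -0.43, -0.005], "delta_rot": [0, 0, -0.582], "claw": 60},
    {"delta_pos": [0.229, -0.43, -0.005], "delta_rot": [0, 0, -0.582], "claw": 60},
    {"delta_pos": [0.229, -0.43, -0.005], "delta_rot": [0, 0, -0.582], "claw": 60},
    {"delta_pos": [0.229, -0.43, -0.005], "delta_rot": [0, 0, -0.582], "claw": 60},
    {"delta_pos": [0.229, -0.43, -0.005], "delta_rot": [0, 0, -0.582], "claw": 60}
  ],
  "newtons": 40
}}

```text
time: 1.77
eef_pos: [0.4631, 0.2027, 0.25]
tcp_rot: [-0.627, -0.327, 0.628, -0.326]
contact_force: [-1.0, 0.1, 0.2]
opening: 0.703
```

```bash
python3 - <<'E'
from h import *
st();cv2.imwrite("pics/top1.png",ctrl.read_camera("top"))
im=ctrl.read_camera("side");cv2.imwrite("pics/s1.png",cv2.resize(im[60:220,170:370],None,fx=3,fy=3))
E
```

```text
t 1.77 tcp [0.4631 0.2027 0.25  ] down [-0.002  0.001 -1.   ] jaw yaw deg -35.0 q [ 0.21 -0.09  1.99  0.    1.24  0.82] F [-1.   0.1  0.2] op 0.703
```

View pics/s1.png

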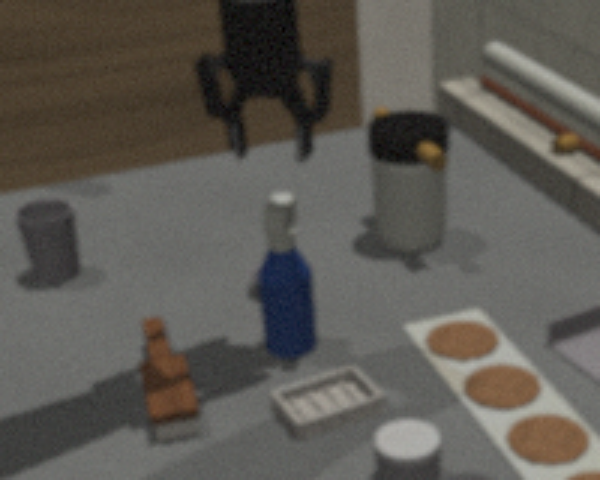

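{"op": "play_rows", "data": {
  "targets": [
    {"delta_pos": [0, 0, -0.03], "delta_rot": [0, 0, 0], "claw": 60},
    {"delta_pos": [0, 0, -0.055], "delta_rot": [0, 0, 0], "claw": 60},
    {"delta_pos": [0, 0, -0.07], "delta_rot": [0, 0, 0], "claw": 60},
    {"delta_pos": [0, 0, -0.079], "delta_rot": [0, 0, 0], "claw": 60},
    {"delta_pos": [0, 0, -0.079], "delta_rot": [0, 0, 0], "claw": 60},
    {"delta_pos": [0, 0, -0.079], "delta_rot": [0, 0, 0], "claw": 45},
    {"delta_pos": [0, 0, -0.079], "delta_rot": [0, 0, 0], "claw": 36},
    {"delta_pos": [0, 0, -0.079], "delta_rot": [0, 0, 0], "claw": 32},
    {"delta_pos": [0, 0, -0.079], "delta_rot": [0, 0, 0], "claw": 28},
    {"delta_pos": [0, 0, -0.079], "delta_rot": [0, 0, 0], "claw": 25},
    {"delta_pos": [0, 0, -0.079], "delta_rot": [0, 0, 0], "claw": 22},
    {"delta_pos": [0, 0, -0.079], "delta_rot": [0, 0, 0], "claw": 15},
    {"delta_pos": [0, 0, -0.079], "delta_rot": [0, 0, 0], "claw": 10},
    {"delta_pos": [0, 0, -0.079], "delta_rot": [0, 0, 0], "claw": 10},
    {"delta_pos": [0, 0, -0.079], "delta_rot": [0, 0, 0], "claw": 10}
  ]
}}

```text
time: 3.12
eef_pos: [0.4639, 0.2027, 0.1722]
tcp_rot: [0.628, 0.327, -0.627, 0.326]
contact_force: [0.2, -0.5, 5.9]
opening: 0.276
```

```bash
python3 - <<'E'
from h import *
st();t=ctrl.read_camera("top");s=ctrl.read_camera("side")
cv2.imwrite("pics/g1.png",np.hstack([cv2.resize(t[190:260,200:280],(400,350),interpolation=2),cv2.resize(s[100:184,225:321],(400,350),interpolation=2)]))
E
```

```text
t 3.12 tcp [0.4639 0.2027 0.1722] down [ 0.001  0.002 -1.   ] jaw yaw deg -35.0 q [ 0.21 -0.    2.06  0.    1.08  0.82] F [ 0.2 -0.5  5.9] op 0.276
```

View pics/g1.png

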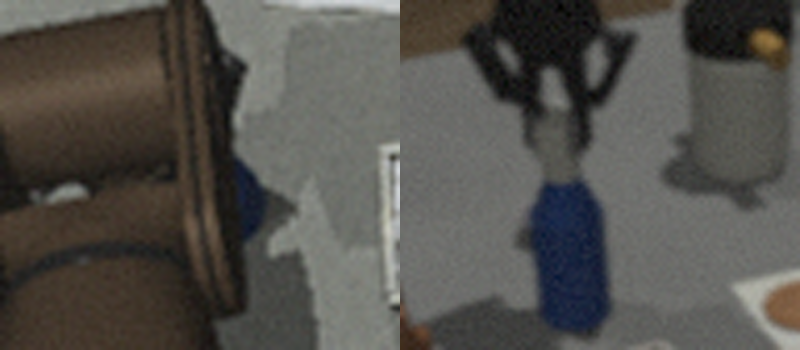

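{"op": "play_rows", "data": {
  "targets": [
    {"delta_pos": [0, 0, 0.01], "delta_rot": [0, 0, 0], "claw": 10},
    {"delta_pos": [0, 0, 0.025], "delta_rot": [0, 0, 0], "claw": 10},
    {"delta_pos": [0, 0, 0.04], "delta_rot": [0, 0, 0], "claw": 10},
    {"delta_pos": [0, 0, 0.05], "delta_rot": [0, 0, 0], "claw": 10},
    {"delta_pos": [0.009, -0.0045, 0.05], "delta_rot": [0, 0, 0], "claw": 10},
    {"delta_pos": [0.0265, -0.013, 0.05], "delta_rot": [0, 0, 0], "claw": 10},
    {"delta_pos": [0.048, -0.0237, 0.05], "delta_rot": [0, 0, 0], "claw": 10},
    {"delta_pos": [0.07, -0.0345, 0.05], "delta_rot": [0, 0, 0], "claw": 10},
    {"delta_pos": [0.092, -0.0454, 0.05], "delta_rot": [0, 0, 0], "claw": 10},
    {"delta_pos": [0.114, -0.0563, 0.05], "delta_rot": [0, 0, 0], "claw": 10},
    {"delta_pos": [0.136, -0.067, 0.05], "delta_rot": [0, 0, 0], "claw": 10},
    {"delta_pos": [0.155, -0.0765, 0.05], "delta_rot": [0, 0, 0], "claw": 10},
    {"delta_pos": [0.17, -0.084, 0.05], "delta_rot": [0, 0, 0], "claw": 10},
    {"delta_pos": [0.1766, -0.0872, 0.05], "delta_rot": [0, 0, 0], "claw": 10},
    {"delta_pos": [0.1766, -0.0872, 0.05], "delta_rot": [0, 0, 0], "claw": 10},
    {"delta_pos": [0.1766, -0.0872, 0.05], "delta_rot": [0, 0, 0], "claw": 10}
  ]
}}

```text
time: 4.55
eef_pos: [0.6398, 0.1154, 0.2207]
tcp_rot: [-0.627, -0.327, 0.628, -0.325]
contact_force: [0.2, -0.4, -3.6]
opening: 0.273
```

```bash
python3 - <<'E'
from h import *
st();t=ctrl.read_camera("top");s=ctrl.read_camera("side")
im=s.astype(int)
for c,a,ct in blobs((im[...,0]-im[...,2]>15),(290,80,350,200)): print("blue",c,a,cv2.boundingRect(ct),cv2.minAreaRect(ct))
for z in(.057,.152): print(px("side",(.6405,.1155,z)))
cv2.imwrite("pics/g2.png",cv2.resize(s[60:220,220:420],None,fx=3,fy=3,interpolation=2))
E
```

```text
t 4.55 tcp [0.6398 0.1154 0.2207] down [-0.003  0.002 -1.   ] jaw yaw deg -35.1 q [0.02 0.26 1.67 0.   1.21 0.63] F [ 0.2 -0.4 -3.6] op 0.273
blue [323.02295597 147.65345912] 530.0 (315, 130, 17, 36) ((323.0, 147.5), (35.0, 16.0), 90.0)
[323.72975605 160.09583378]
[323.76168314 134.47742575]
```

View pics/g2.png

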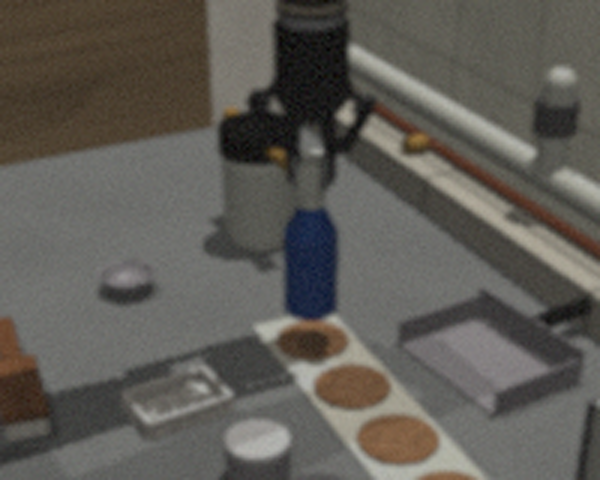

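{"op": "play_rows", "data": {
  "targets": [
    {"delta_pos": [0, 0, -0.012], "delta_rot": [0, 0, 0], "claw": 10},
    {"delta_pos": [0, 0, -0.024], "delta_rot": [0, 0, 0], "claw": 10},
    {"delta_pos": [0, 0, -0.033], "delta_rot": [0, 0, 0], "claw": 10},
    {"delta_pos": [0, 0, -0.038], "delta_rot": [0, 0, 0], "claw": 10},
    {"delta_pos": [0, 0, -0.041], "delta_rot": [0, 0, 0], "claw": 10},
    {"delta_pos": [0, 0, -0.042], "delta_rot": [0, 0, 0], "claw": 10},
    {"delta_pos": [0, 0, -0.042], "delta_rot": [0, 0, 0], "claw": 10}
  ]
}}

```text
time: 5.23
eef_pos: [0.6397, 0.1161, 0.1795]
tcp_rot: [0.627, 0.327, -0.627, 0.326]
contact_force: [0.5, -0.2, -3.6]
opening: 0.279
```

{"op": "play_rows", "data": {
  "targets": [
    {"delta_pos": [0, 0, -0.001], "delta_rot": [0, 0, 0], "claw": 10},
    {"delta_pos": [0, 0, -0.002], "delta_rot": [0, 0, 0], "claw": 10},
    {"delta_pos": [0, 0, -0.002], "delta_rot": [0, 0, 0], "claw": 10}
  ]
}}

```text
time: 5.48
eef_pos: [0.6403, 0.1162, 0.1794]
tcp_rot: [0.628, 0.327, -0.626, 0.326]
contact_force: [-3.0, -0.0, 4.3]
opening: 0.274
```

{"op": "play_rows", "data": {
  "targets": [
    {"delta_pos": [0, 0, 0], "delta_rot": [0, 0, 0], "claw": 28},
    {"delta_pos": [0, 0, 0], "delta_rot": [0, 0, 0], "claw": 40},
    {"delta_pos": [0, 0, 0], "delta_rot": [0, 0, 0], "claw": 60},
    {"delta_pos": [0, 0, 0], "delta_rot": [0, 0, 0], "claw": 60},
    {"delta_pos": [0, 0, 0], "delta_rot": [0, 0, 0], "claw": 60},
    {"delta_pos": [0, 0, 0.02], "delta_rot": [0, 0, 0], "claw": 60},
    {"delta_pos": [0, 0, 0.06], "delta_rot": [0, 0, 0], "claw": 60},
    {"delta_pos": [0, 0, 0.1], "delta_rot": [0, 0, 0], "claw": 60},
    {"delta_pos": [-0.02, -0.03, 0.1], "delta_rot": [0, 0, 0.04], "claw": 60},
    {"delta_pos": [-0.185, -0.461, 0.08], "delta_rot": [0, 0, 0.195], "claw": 60},
    {"delta_pos": [-0.185, -0.461, 0.08], "delta_rot": [0, 0, 0.195], "claw": 60},
    {"delta_pos": [-0.185, -0.461, 0.08], "delta_rot": [0, 0, 0.195], "claw": 60},
    {"delta_pos": [-0.185, -0.461, 0.08], "delta_rot": [0, 0, 0.195], "claw": 60},
    {"delta_pos": [-0.185, -0.461, 0.08], "delta_rot": [0, 0, 0.195], "claw": 60},
    {"delta_pos": [-0.185, -0.461, 0.08], "delta_rot": [0, 0, 0.195], "claw": 60},
    {"delta_pos": [-0.185, -0.461, 0.08], "delta_rot": [0, 0, 0.195], "claw": 60},
    {"delta_pos": [-0.185, -0.461, 0.08], "delta_rot": [0, 0, 0.195], "claw": 60},
    {"delta_pos": [-0.185, -0.461, 0.08], "delta_rot": [0, 0, 0.195], "claw": 60},
    {"delta_pos": [-0.185, -0.461, 0.03], "delta_rot": [0, 0, 0.195], "claw": 60},
    {"delta_pos": [-0.185, -0.461, 0.03], "delta_rot": [0, 0, 0.195], "claw": 60}
  ]
}}

```text
time: 7.15
eef_pos: [0.4635, -0.3253, 0.224]
tcp_rot: [0.5, 0.499, -0.499, 0.501]
contact_force: [0.8, -0.1, -1.1]
opening: 0.701
```

```bash
python3 - <<'E'
from h import *
st();t=ctrl.read_camera("top");s=ctrl.read_camera("side")
im=s.astype(int)
for c,a,ct in blobs((im[...,0]-im[...,2]>15),(290,80,350,200)): print("blue",c,a,cv2.boundingRect(ct),cv2.minAreaRect(ct))
im=t.astype(int)
for c,a,ct in blobs((im[...,0]-im[...,2]>15),(240,140,300,200)): print("blue",c,a,cv2.boundingRect(ct),onz("top",c,.066)[:2])
for c,a,ct in blobs((im.mean(2)>155),(240,150,290,185)): print("head",c,a,cv2.boundingRect(ct),onz("top",c,.184)[:2])
for z in(.057,.17): print(px("side",(.6405,.1155,z)))
cv2.imwrite("pics/g3.png",np.hstack([cv2.resize(t[140:210,230:310],(400,350),interpolation=2),cv2.resize(s[100:310,250:490],(400,350),interpolation=2)]))
E
```

```text
t 7.15 tcp [ 0.4635 -0.3253  0.224 ] down [ 0.003 -0.001 -1.   ] jaw yaw deg 0.1 q [-0.79  0.08  1.88  0.    1.18 -0.79] F [ 0.8 -0.1 -1.1] op 0.701
blue [320.13375461 157.96524487] 316.5 (315, 141, 11, 36) ((320.0, 158.5), (35.0, 10.0), 90.0)
blue [271.03469292 172.5241444 ] 355.5 (261, 160, 20, 25) [0.63747451 0.11547605]
head [284.52240143 172.07168459] 186.0 (278, 162, 12, 23) [0.60903976 0.06646601]
head [256.67991845 173.84913354] 163.5 (252, 161, 10, 24) [0.60226319 0.14480575]
head [266.27333333 160.692     ] 125.0 (258, 153, 18, 16) [0.64131715 0.11919641]
[323.72975605 160.09583378]
[323.76804666 129.37131187]
```

View pics/g3.png

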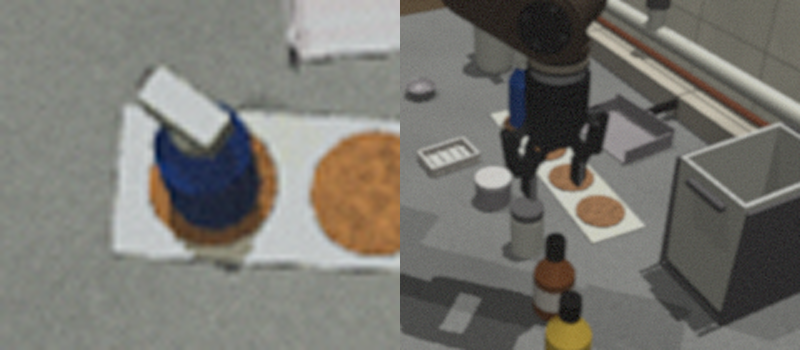

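{"op": "play_rows", "data": {
  "targets": [
    {"delta_pos": [-0.0085, -0.0197, 0], "delta_rot": [0, 0, 0], "claw": 60},
    {"delta_pos": [-0.0085, -0.0197, 0], "delta_rot": [0, 0, 0], "claw": 60},
    {"delta_pos": [-0.0085, -0.0197, -0.03], "delta_rot": [0, 0, 0], "claw": 60},
    {"delta_pos": [-0.0085, -0.0197, -0.06], "delta_rot": [0, 0, 0], "claw": 60},
    {"delta_pos": [-0.0085, -0.0197, -0.085], "delta_rot": [0, 0, 0], "claw": 60},
    {"delta_pos": [-0.0085, -0.0197, -0.1], "delta_rot": [0, 0, 0], "claw": 60},
    {"delta_pos": [-0.0085, -0.0197, -0.103], "delta_rot": [0, 0, 0], "claw": 60},
    {"delta_pos": [-0.0085, -0.0197, -0.103], "delta_rot": [0, 0, 0], "claw": 50},
    {"delta_pos": [-0.0085, -0.0197, -0.103], "delta_rot": [0, 0, 0], "claw": 40},
    {"delta_pos": [-0.0085, -0.0197, -0.103], "delta_rot": [0, 0, 0], "claw": 35},
    {"delta_pos": [-0.0085, -0.0197, -0.103], "delta_rot": [0, 0, 0], "claw": 31},
    {"delta_pos": [-0.0085, -0.0197, -0.103], "delta_rot": [0, 0, 0], "claw": 28},
    {"delta_pos": [-0.0085, -0.0197, -0.103], "delta_rot": [0, 0, 0], "claw": 25},
    {"delta_pos": [-0.0085, -0.0197, -0.103], "delta_rot": [0, 0, 0], "claw": 15},
    {"delta_pos": [-0.0085, -0.0197, -0.103], "delta_rot": [0, 0, 0], "claw": 15},
    {"delta_pos": [-0.0085, -0.0197, -0.103], "delta_rot": [0, 0, 0], "claw": 15}
  ]
}}

```text
time: 8.58
eef_pos: [0.4531, -0.3463, 0.1176]
tcp_rot: [0.501, 0.5, -0.501, 0.498]
contact_force: [2.3, -0.3, 6.3]
opening: 0.299
```

```bash
python3 - <<'E'
from h import *
s0,R=st();t=ctrl.read_camera("top");s=ctrl.read_camera("side")
print(px("side",(.4531,-.3463,.115)),px("side",(.4531,-.3463,.05)))
cv2.imwrite("pics/g4.png",np.hstack([cv2.resize(t[200:270,380:460],(400,350),interpolation=2),cv2.resize(s[205:310,290:410],(400,350),interpolation=2)]))
E
```

```text
t 8.58 tcp [ 0.4531 -0.3463  0.1176] down [-0.002  0.003 -1.   ] jaw yaw deg -0.3 q [-0.83  0.22  1.94  0.    0.99 -0.83] F [ 2.3 -0.3  6.3] op 0.299
[341.75140523 248.62269264] [340.9728434  269.50121495]
```

View pics/g4.png

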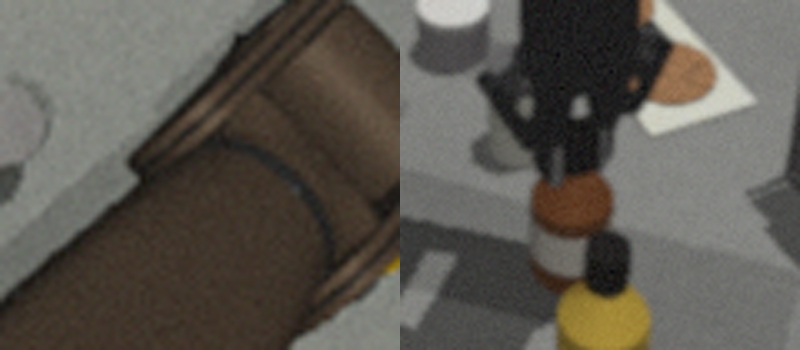

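{"op": "play_rows", "data": {
  "targets": [
    {"delta_pos": [0, 0, 0.004], "delta_rot": [0, 0, 0], "claw": 15},
    {"delta_pos": [0, 0, 0.01], "delta_rot": [0, 0, 0], "claw": 15},
    {"delta_pos": [0, 0, 0.015], "delta_rot": [0, 0, 0], "claw": 15},
    {"delta_pos": [0, 0, 0.015], "delta_rot": [0, 0, 0], "claw": 15},
    {"delta_pos": [0, 0, 0.015], "delta_rot": [0, 0, 0], "claw": 15}
  ]
}}

```text
time: 9.1
eef_pos: [0.4528, -0.3462, 0.1325]
tcp_rot: [0.501, 0.5, -0.501, 0.497]
contact_force: [-0.1, 0.0, -2.5]
opening: 0.303
```

```bash
python3 - <<'E'
from h import *
st();s=ctrl.read_camera("side")
cv2.imwrite("pics/g5.png",cv2.resize(s[205:310,290:410],(480,420),interpolation=2))
E
```

```text
t 9.10 tcp [ 0.4528 -0.3462  0.1325] down [-0.003  0.003 -1.   ] jaw yaw deg -0.3 q [-0.83  0.19  1.93  0.    1.02 -0.83] F [-0.1  0.  -2.5] op 0.303
```

View pics/g5.png

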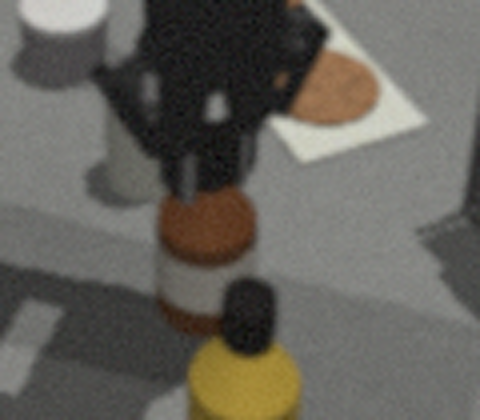

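{"op": "play_rows", "data": {
  "targets": [
    {"delta_pos": [0, 0, 0.02], "delta_rot": [0, 0, 0], "claw": 15},
    {"delta_pos": [0, 0, 0.045], "delta_rot": [0, 0, 0], "claw": 15},
    {"delta_pos": [0, 0, 0.07], "delta_rot": [0, 0, 0], "claw": 15},
    {"delta_pos": [0.002, 0.004, 0.09], "delta_rot": [0, 0, 0], "claw": 15},
    {"delta_pos": [0.008, 0.0156, 0.1], "delta_rot": [0, 0, 0], "claw": 15},
    {"delta_pos": [0.018, 0.035, 0.1], "delta_rot": [0, 0, 0], "claw": 15},
    {"delta_pos": [0.03, 0.0585, 0.1], "delta_rot": [0, 0, 0], "claw": 15},
    {"delta_pos": [0.044, 0.0858, 0.1], "delta_rot": [0, 0, 0], "claw": 15},
    {"delta_pos": [0.058, 0.113, 0.1], "delta_rot": [0, 0, 0], "claw": 15},
    {"delta_pos": [0.072, 0.14, 0.1], "delta_rot": [0, 0, 0], "claw": 15},
    {"delta_pos": [0.086, 0.168, 0.1], "delta_rot": [0, 0, 0], "claw": 15},
    {"delta_pos": [0.1, 0.195, 0.1], "delta_rot": [0, 0, 0], "claw": 15},
    {"delta_pos": [0.114, 0.222, 0.1], "delta_rot": [0, 0, 0], "claw": 15},
    {"delta_pos": [0.128, 0.25, 0.1], "delta_rot": [0, 0, 0], "claw": 15},
    {"delta_pos": [0.142, 0.277, 0.1], "delta_rot": [0, 0, 0], "claw": 15},
    {"delta_pos": [0.156, 0.304, 0.1], "delta_rot": [0, 0, 0], "claw": 15},
    {"delta_pos": [0.168, 0.328, 0.1], "delta_rot": [0, 0, 0], "claw": 15},
    {"delta_pos": [0.177, 0.345, 0.1], "delta_rot": [0, 0, 0], "claw": 15},
    {"delta_pos": [0.182, 0.3545, 0.095], "delta_rot": [0, 0, 0], "claw": 15},
    {"delta_pos": [0.1832, 0.3572, 0.085], "delta_rot": [0, 0, 0], "claw": 15}
  ]
}}

```text
time: 10.82
eef_pos: [0.6367, 0.0133, 0.2171]
tcp_rot: [0.501, 0.501, -0.5, 0.498]
contact_force: [0.7, 0.3, -3.3]
opening: 0.303
```

{"op": "play_rows", "data": {
  "targets": [
    {"delta_pos": [0, 0, 0], "delta_rot": [0, 0, 0], "claw": 15},
    {"delta_pos": [0, 0, 0], "delta_rot": [0, 0, 0], "claw": 15}
  ]
}}

```text
time: 10.98
eef_pos: [0.6353, 0.0132, 0.2146]
tcp_rot: [0.5, 0.502, -0.501, 0.497]
contact_force: [-0.3, -0.5, -2.8]
opening: 0.304
```

```bash
python3 - <<'E'
from h import *
s0,R=st();s=ctrl.read_camera("side");im=s.astype(int)
z0=s0["eef_pos"][2]-.1176
for c,a,ct in blobs((im[...,2]-im[...,0]>18)&(im.mean(2)<75),(310,100,375,200)): print(c,a,cv2.boundingRect(ct))
for z in(.01,.07): print(px("side",(*s0["eef_pos"][:2],z0+z)),px("side",(.636,.011,z0+z)))
cv2.imwrite("pics/g6.png",cv2.resize(s[90:230,270:430],(640,560),interpolation=2))
E
```

```text
t 10.98 tcp [0.6353 0.0132 0.2146] down [-0.006  0.004 -1.   ] jaw yaw deg -0.1 q [-0.14  0.24  1.71  0.    1.2  -0.14] F [-0.3 -0.5 -2.8] op 0.304
[337.47303922 144.16176471] 204.0 (329, 136, 18, 16)
[332.71162791 189.48682171] 107.5 (325, 185, 17, 10)
[365.76413255 109.94346979] 85.5 (358, 104, 17, 13)
[337.23484848 164.2979798 ] 66.0 (330, 162, 16, 6)
[313.71625344 111.16528926] 60.5 (310, 106, 9, 11)
[337.0785069  161.03105065] [337.62510001 161.29561489]
[337.49291669 143.65429613] [338.05611678 143.90541218]
```

View pics/g6.png

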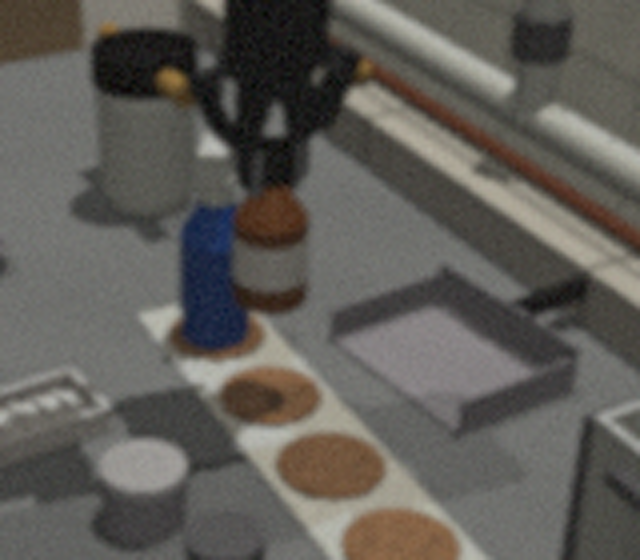

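{"op": "play_rows", "data": {
  "targets": [
    {"delta_pos": [0.001, -0.002, -0.015], "delta_rot": [0, 0, 0], "claw": 15},
    {"delta_pos": [0.001, -0.002, -0.035], "delta_rot": [0, 0, 0], "claw": 15},
    {"delta_pos": [0.001, -0.002, -0.055], "delta_rot": [0, 0, 0], "claw": 15},
    {"delta_pos": [0.001, -0.002, -0.07], "delta_rot": [0, 0, 0], "claw": 15},
    {"delta_pos": [0.001, -0.002, -0.08], "delta_rot": [0, 0, 0], "claw": 15},
    {"delta_pos": [0.001, -0.002, -0.086], "delta_rot": [0, 0, 0], "claw": 15},
    {"delta_pos": [0.001, -0.002, -0.088], "delta_rot": [0, 0, 0], "claw": 15},
    {"delta_pos": [0.001, -0.002, -0.089], "delta_rot": [0, 0, 0], "claw": 15},
    {"delta_pos": [0.001, -0.002, -0.089], "delta_rot": [0, 0, 0], "claw": 15}
  ]
}}

```text
time: 11.78
eef_pos: [0.6374, 0.0104, 0.1277]
tcp_rot: [0.501, 0.501, -0.501, 0.498]
contact_force: [-0.8, 0.3, -1.9]
opening: 0.301
```

{"op": "play_rows", "data": {
  "targets": [
    {"delta_pos": [0, 0, -0.001], "delta_rot": [0, 0, 0], "claw": 15},
    {"delta_pos": [0, 0, -0.002], "delta_rot": [0, 0, 0], "claw": 15},
    {"delta_pos": [0, 0, -0.002], "delta_rot": [0, 0, 0], "claw": 15}
  ]
}}

```text
time: 12.03
eef_pos: [0.6378, 0.0104, 0.1264]
tcp_rot: [0.501, 0.5, -0.5, 0.498]
contact_force: [-0.5, 0.2, -3.0]
opening: 0.308
```

{"op": "play_rows", "data": {
  "targets": [
    {"delta_pos": [-0.001, 0, -0.001], "delta_rot": [0, 0, 0], "claw": 15},
    {"delta_pos": [-0.001, 0, -0.002], "delta_rot": [0, 0, 0], "claw": 15},
    {"delta_pos": [-0.001, 0, -0.003], "delta_rot": [0, 0, 0], "claw": 15},
    {"delta_pos": [-0.001, 0, -0.003], "delta_rot": [0, 0, 0], "claw": 15}
  ]
}}

```text
time: 12.37
eef_pos: [0.6372, 0.0104, 0.1247]
tcp_rot: [0.501, 0.5, -0.5, 0.498]
contact_force: [-1.4, 0.5, 3.4]
opening: 0.309
```

{"op": "play_rows", "data": {
  "targets": [
    {"delta_pos": [0, 0, 0], "delta_rot": [0, 0, 0], "claw": 32},
    {"delta_pos": [0, 0, 0], "delta_rot": [0, 0, 0], "claw": 42},
    {"delta_pos": [0, 0, 0], "delta_rot": [0, 0, 0], "claw": 55},
    {"delta_pos": [0, 0, 0], "delta_rot": [0, 0, 0], "claw": 60},
    {"delta_pos": [0, 0, 0], "delta_rot": [0, 0, 0], "claw": 60},
    {"delta_pos": [0, 0, 0.02], "delta_rot": [0, 0, 0], "claw": 60},
    {"delta_pos": [0, 0, 0.06], "delta_rot": [0, 0, 0], "claw": 60},
    {"delta_pos": [0, 0, 0.1], "delta_rot": [0, 0, 0], "claw": 60},
    {"delta_pos": [-0.03, -0.02, 0.1], "delta_rot": [0, 0, 0], "claw": 85},
    {"delta_pos": [-0.06, -0.04, 0.1], "delta_rot": [0, 0, 0], "claw": 85},
    {"delta_pos": [-0.09, -0.06, 0.1], "delta_rot": [0, 0, 0], "claw": 85},
    {"delta_pos": [-0.12, -0.08, 0.1], "delta_rot": [0, 0, 0], "claw": 85},
    {"delta_pos": [-0.1555, -0.0944, 0.07], "delta_rot": [0, 0, 0], "claw": 85},
    {"delta_pos": [-0.1555, -0.0944, 0.03], "delta_rot": [0, 0, 0], "claw": 85},
    {"delta_pos": [-0.1555, -0.0944, -0.01], "delta_rot": [0, 0, 0], "claw": 85},
    {"delta_pos": [-0.1555, -0.0944, -0.01], "delta_rot": [0, 0, 0], "claw": 85},
    {"delta_pos": [-0.1555, -0.0944, -0.01], "delta_rot": [0, 0, 0], "claw": 85}
  ]
}}

```text
time: 13.78
eef_pos: [0.4798, -0.0834, 0.1126]
tcp_rot: [0.501, 0.502, -0.501, 0.496]
contact_force: [0.5, -0.2, 0.9]
opening: 0.997
```

```bash
python3 - <<'E'
from h import *
st();t=ctrl.read_camera("top");s=ctrl.read_camera("side")
cv2.imwrite("pics/g7.png",np.hstack([cv2.resize(t[140:210,240:320],(400,350),interpolation=2),cv2.resize(s[110:250,270:430],(400,350),interpolation=2)]))
E
```

```text
t 13.78 tcp [ 0.4798 -0.0834  0.1126] down [-0.007  0.006 -1.   ] jaw yaw deg -0.2 q [-0.38  0.05  2.13  0.    0.97 -0.38] F [ 0.5 -0.2  0.9] op 0.997
```

View pics/g7.png

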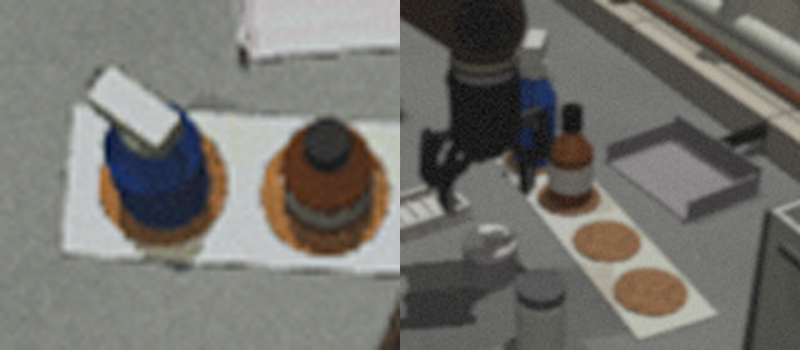

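{"op": "play_rows", "data": {
  "targets": [
    {"delta_pos": [0.002, -0.0005, -0.02], "delta_rot": [0, 0, 0], "claw": 85},
    {"delta_pos": [0.002, -0.0005, -0.045], "delta_rot": [0, 0, 0], "claw": 85},
    {"delta_pos": [0.002, -0.0005, -0.065], "delta_rot": [0, 0, 0], "claw": 85},
    {"delta_pos": [0.002, -0.0005, -0.077], "delta_rot": [0, 0, 0], "claw": 85},
    {"delta_pos": [0.002, -0.0005, -0.08], "delta_rot": [0, 0, 0], "claw": 85},
    {"delta_pos": [0.002, -0.0005, -0.08], "delta_rot": [0, 0, 0], "claw": 80},
    {"delta_pos": [0.002, -0.0005, -0.08], "delta_rot": [0, 0, 0], "claw": 74},
    {"delta_pos": [0.002, -0.0005, -0.08], "delta_rot": [0, 0, 0], "claw": 68},
    {"delta_pos": [0.002, -0.0005, -0.08], "delta_rot": [0, 0, 0], "claw": 64},
    {"delta_pos": [0.002, -0.0005, -0.08], "delta_rot": [0, 0, 0], "claw": 60},
    {"delta_pos": [0.002, -0.0005, -0.08], "delta_rot": [0, 0, 0], "claw": 52},
    {"delta_pos": [0.002, -0.0005, -0.08], "delta_rot": [0, 0, 0], "claw": 50},
    {"delta_pos": [0.002, -0.0005, -0.08], "delta_rot": [0, 0, 0], "claw": 50},
    {"delta_pos": [0.002, -0.0005, -0.08], "delta_rot": [0, 0, 0], "claw": 50}
  ]
}}

```text
time: 15.05
eef_pos: [0.4865, -0.0853, 0.0387]
tcp_rot: [0.502, 0.499, -0.499, 0.5]
contact_force: [-2.1, 1.1, 5.8]
opening: 0.72
```

{"op": "play_rows", "data": {
  "targets": [
    {"delta_pos": [0, 0, 0.01], "delta_rot": [0, 0, 0], "claw": 50},
    {"delta_pos": [0, 0, 0.03], "delta_rot": [0, 0, 0], "claw": 50},
    {"delta_pos": [0, 0, 0.06], "delta_rot": [0, 0, 0], "claw": 50},
    {"delta_pos": [0, 0, 0.08], "delta_rot": [0, 0, 0], "claw": 50},
    {"delta_pos": [0, 0, 0.08], "delta_rot": [0, 0, 0], "claw": 50}
  ]
}}

```text
time: 15.47
eef_pos: [0.4899, -0.0866, 0.1244]
tcp_rot: [0.503, 0.495, -0.497, 0.504]
contact_force: [0.7, 0.4, -1.1]
opening: 0.721
```

```bash
python3 - <<'E'
from h import *
s0,R=st();s=ctrl.read_camera("side")
cv2.imwrite("pics/g8.png",np.hstack([cv2.resize(s[120:270,250:430],(720,600),interpolation=2)]))
E
```

```text
t 15.47 tcp [ 0.4899 -0.0866  0.1244] down [ 0.015 -0.003 -1.   ] jaw yaw deg -0.1 q [-0.38  0.04  2.12  0.    0.97 -0.38] F [ 0.7  0.4 -1.1] op 0.721
```

View pics/g8.png

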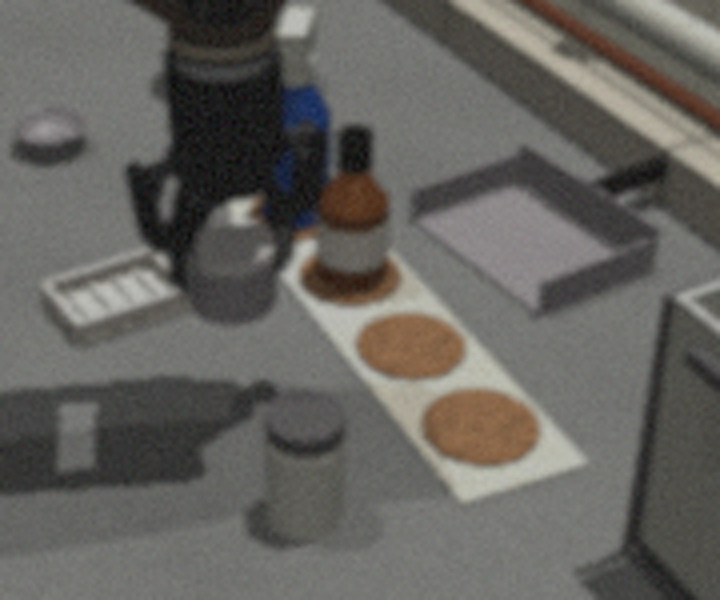

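{"op": "play_rows", "data": {
  "targets": [
    {"delta_pos": [0.01, -0.006, 0.015], "delta_rot": [0, 0.002, 0], "claw": 50},
    {"delta_pos": [0.025, -0.018, 0.025], "delta_rot": [0, 0.0048, 0], "claw": 50},
    {"delta_pos": [0.045, -0.035, 0.025], "delta_rot": [0, 0.0048, 0], "claw": 50},
    {"delta_pos": [0.065, -0.052, 0.025], "delta_rot": [0, 0.0048, 0], "claw": 50},
    {"delta_pos": [0.085, -0.069, 0.025], "delta_rot": [0, 0.0048, 0], "claw": 50},
    {"delta_pos": [0.105, -0.086, 0.025], "delta_rot": [0, 0.0048, 0], "claw": 50},
    {"delta_pos": [0.125, -0.102, 0.015], "delta_rot": [0, 0.0048, 0], "claw": 50},
    {"delta_pos": [0.1376, -0.112, 0], "delta_rot": [0, 0.0048, 0], "claw": 50},
    {"delta_pos": [0.1376, -0.112, -0.02], "delta_rot": [0, 0.0048, 0], "claw": 50},
    {"delta_pos": [0.1376, -0.112, -0.04], "delta_rot": [0, 0.0048, 0], "claw": 50},
    {"delta_pos": [0.1376, -0.112, -0.05], "delta_rot": [0, 0.0048, 0], "claw": 50},
    {"delta_pos": [0.1376, -0.112, -0.05], "delta_rot": [0, 0.0048, 0], "claw": 50},
    {"delta_pos": [0.1376, -0.112, -0.05], "delta_rot": [0, 0.0048, 0], "claw": 50}
  ]
}}

```text
time: 16.6
eef_pos: [0.6251, -0.1975, 0.0703]
tcp_rot: [-0.499, -0.501, 0.502, -0.498]
contact_force: [1.5, 0.2, -2.2]
opening: 0.719
```

```bash
python3 - <<'E'
from h import *
s0,R=st();s=ctrl.read_camera("side");cv2.imwrite("pics/g9.png",s)
E
```

```text
t 16.60 tcp [ 0.6251 -0.1975  0.0703] down [-0.007 -0.    -1.   ] jaw yaw deg -0.1 q [-0.46  0.45  1.73 -0.    0.97 -0.46] F [ 1.5  0.2 -2.2] op 0.719
```

Force shows the tin's weight. Lower to about 0.046.

{"op": "play_rows", "data": {
  "targets": [
    {"delta_pos": [0.0024, -0.001, -0.01], "delta_rot": [0, -0.002, 0], "claw": 50},
    {"delta_pos": [0.0024, -0.001, -0.017], "delta_rot": [0, -0.002, 0], "claw": 50},
    {"delta_pos": [0.0024, -0.001, -0.022], "delta_rot": [0, -0.002, 0], "claw": 50},
    {"delta_pos": [0.0024, -0.001, -0.024], "delta_rot": [0, -0.002, 0], "claw": 50},
    {"delta_pos": [0.0024, -0.001, -0.025], "delta_rot": [0, -0.002, 0], "claw": 50},
    {"delta_pos": [0.0024, -0.001, -0.025], "delta_rot": [0, -0.002, 0], "claw": 50}
  ]
}}

```text
time: 17.15
eef_pos: [0.6283, -0.1989, 0.0467]
tcp_rot: [0.501, 0.499, -0.5, 0.5]
contact_force: [0.1, -0.3, -2.1]
opening: 0.72
```

{"op": "play_rows", "data": {
  "targets": [
    {"delta_pos": [-0.001, 0, -0.001], "delta_rot": [0, 0, 0], "claw": 50},
    {"delta_pos": [-0.001, 0, -0.002], "delta_rot": [0, 0, 0], "claw": 50},
    {"delta_pos": [-0.001, 0, -0.003], "delta_rot": [0, 0, 0], "claw": 50},
    {"delta_pos": [-0.001, 0, -0.003], "delta_rot": [0, 0, 0], "claw": 50}
  ]
}}

```text
time: 17.48
eef_pos: [0.6279, -0.1992, 0.0459]
tcp_rot: [0.501, 0.499, -0.5, 0.501]
contact_force: [-3.5, 0.9, 6.8]
opening: 0.713
```

{"op": "play_rows", "data": {
  "targets": [
    {"delta_pos": [0, 0, 0], "delta_rot": [0, 0, 0], "claw": 66},
    {"delta_pos": [0, 0, 0], "delta_rot": [0, 0, 0], "claw": 75},
    {"delta_pos": [0, 0, 0], "delta_rot": [0, 0, 0], "claw": 85},
    {"delta_pos": [0, 0, 0], "delta_rot": [0, 0, 0], "claw": 85},
    {"delta_pos": [0, 0, 0], "delta_rot": [0, 0, 0], "claw": 85},
    {"delta_pos": [0, 0, 0.015], "delta_rot": [0, 0, 0], "claw": 85},
    {"delta_pos": [0, 0, 0.05], "delta_rot": [0, 0, 0], "claw": 85},
    {"delta_pos": [0, 0, 0.09], "delta_rot": [0, 0, 0], "claw": 85},
    {"delta_pos": [0, 0, 0.12], "delta_rot": [0, 0, 0], "claw": 85},
    {"delta_pos": [-0.04, -0.005, 0.12], "delta_rot": [0, 0, 0], "claw": 85},
    {"delta_pos": [-0.08, -0.011, 0.12], "delta_rot": [0, 0, 0], "claw": 85},
    {"delta_pos": [-0.12, -0.016, 0.12], "delta_rot": [0, 0, 0], "claw": 85},
    {"delta_pos": [-0.1504, -0.0203, 0.11], "delta_rot": [0, 0, 0], "claw": 85},
    {"delta_pos": [-0.1504, -0.0203, 0.1], "delta_rot": [0, 0, 0], "claw": 85},
    {"delta_pos": [-0.1504, -0.0203, 0.1], "delta_rot": [0, 0, 0], "claw": 85},
    {"delta_pos": [-0.1504, -0.0203, 0.1], "delta_rot": [0, 0, 0], "claw": 85}
  ]
}}

```text
time: 18.82
eef_pos: [0.4779, -0.2197, 0.1465]
tcp_rot: [0.501, 0.498, -0.5, 0.501]
contact_force: [0.5, -0.0, 0.7]
opening: 0.993
```

```bash
python3 - <<'E'
from h import *
st();t=ctrl.read_camera("top")
im=t.astype(int)
for c,a,ct in blobs(im.mean(2)>165,(355,165,384,200)): print("tin",c,a,cv2.boundingRect(ct),onz("top",c,.057)[:2])
s=ctrl.read_camera("side");im=s.astype(int)
for c,a,ct in blobs(im.mean(2)>135,(355,195,395,240)): print("tin s",c,a,cv2.boundingRect(ct),onz("side",c,.057)[:2])
E
```

```text
t 18.82 tcp [ 0.4779 -0.2197  0.1465] down [ 0.003 -0.002 -1.   ] jaw yaw deg -0.1 q [-0.62  0.08  2.03  0.    1.03 -0.62] F [ 0.5 -0.   0.7] op 0.993
tin [368.58919598 181.59673367] 796.0 (355, 167, 29, 31) [ 0.61679157 -0.18868596]
tin s [374.7887614  230.90026478] 566.5 (355, 220, 40, 20) [ 0.59295189 -0.27158905]
tin s [365.6211838  210.28411215] 535.0 (355, 195, 28, 31) [ 0.61834298 -0.18628707]
```

{"op": "play_rows", "data": {
  "targets": [
    {"delta_pos": [-0.0005, 0.0005, -0.02], "delta_rot": [0, 0, 0], "claw": 85},
    {"delta_pos": [-0.0005, 0.0005, -0.045], "delta_rot": [0, 0, 0], "claw": 85},
    {"delta_pos": [-0.0005, 0.0005, -0.07], "delta_rot": [0, 0, 0], "claw": 85},
    {"delta_pos": [-0.0005, 0.0005, -0.088], "delta_rot": [0, 0, 0], "claw": 80},
    {"delta_pos": [-0.0005, 0.0005, -0.0955], "delta_rot": [0, 0, 0], "claw": 75},
    {"delta_pos": [-0.0005, 0.0005, -0.0955], "delta_rot": [0, 0, 0], "claw": 68},
    {"delta_pos": [-0.0005, 0.0005, -0.0955], "delta_rot": [0, 0, 0], "claw": 62},
    {"delta_pos": [-0.0005, 0.0005, -0.0955], "delta_rot": [0, 0, 0], "claw": 58},
    {"delta_pos": [-0.0005, 0.0005, -0.0955], "delta_rot": [0, 0, 0], "claw": 55},
    {"delta_pos": [-0.0005, 0.0005, -0.0955], "delta_rot": [0, 0, 0], "claw": 52},
    {"delta_pos": [-0.0005, 0.0005, -0.0955], "delta_rot": [0, 0, 0], "claw": 46},
    {"delta_pos": [-0.0005, 0.0005, -0.0955], "delta_rot": [0, 0, 0], "claw": 40},
    {"delta_pos": [-0.0005, 0.0005, -0.0955], "delta_rot": [0, 0, 0], "claw": 40},
    {"delta_pos": [-0.0005, 0.0005, -0.0955], "delta_rot": [0, 0, 0], "claw": 40}
  ]
}}

```text
time: 20.08
eef_pos: [0.4795, -0.2203, 0.0536]
tcp_rot: [0.501, 0.497, -0.5, 0.503]
contact_force: [-0.7, 0.1, 5.0]
opening: 0.598
```

{"op": "play_rows", "data": {
  "targets": [
    {"delta_pos": [0, 0, 0.01], "delta_rot": [0, 0, 0], "claw": 40},
    {"delta_pos": [0, 0, 0.03], "delta_rot": [0, 0, 0], "claw": 40},
    {"delta_pos": [0, 0, 0.05], "delta_rot": [0, 0, 0], "claw": 40},
    {"delta_pos": [0.006, 0.005, 0.065], "delta_rot": [0, 0, 0], "claw": 40},
    {"delta_pos": [0.02, 0.0166, 0.07], "delta_rot": [0, 0, 0], "claw": 40},
    {"delta_pos": [0.038, 0.0316, 0.07], "delta_rot": [0, 0, 0], "claw": 40},
    {"delta_pos": [0.057, 0.0474, 0.07], "delta_rot": [0, 0, 0], "claw": 40},
    {"delta_pos": [0.076, 0.0632, 0.07], "delta_rot": [0, 0, 0], "claw": 40},
    {"delta_pos": [0.095, 0.079, 0.07], "delta_rot": [0, 0, 0], "claw": 40},
    {"delta_pos": [0.114, 0.095, 0.07], "delta_rot": [0, 0, 0], "claw": 40},
    {"delta_pos": [0.133, 0.1106, 0.07], "delta_rot": [0, 0, 0], "claw": 40},
    {"delta_pos": [0.146, 0.1214, 0.065], "delta_rot": [0, 0, 0], "claw": 40},
    {"delta_pos": [0.1525, 0.1268, 0.055], "delta_rot": [0, 0, 0], "claw": 40},
    {"delta_pos": [0.1525, 0.1268, 0.04], "delta_rot": [0, 0, 0], "claw": 40},
    {"delta_pos": [0.1525, 0.1268, 0.03], "delta_rot": [0, 0, 0], "claw": 40},
    {"delta_pos": [0.1525, 0.1268, 0.03], "delta_rot": [0, 0, 0], "claw": 40},
    {"delta_pos": [0.1525, 0.1268, 0.03], "delta_rot": [0, 0, 0], "claw": 40}
  ]
}}

```text
time: 21.5
eef_pos: [0.6306, -0.0936, 0.0823]
tcp_rot: [0.5, 0.498, -0.5, 0.501]
contact_force: [0.8, -1.4, -1.1]
opening: 0.6
```

```bash
python3 - <<'E'
from h import *
st();s=ctrl.read_camera("side");cv2.imwrite("pics/g10.png",cv2.resize(s[110:260,270:430],(640,600),interpolation=2))
E
```

```text
t 21.50 tcp [ 0.6306 -0.0936  0.0823] down [ 0.003 -0.004 -1.   ] jaw yaw deg -0.1 q [-0.31  0.39  1.78 -0.    0.96 -0.3 ] F [ 0.8 -1.4 -1.1] op 0.600
```

View pics/g10.png

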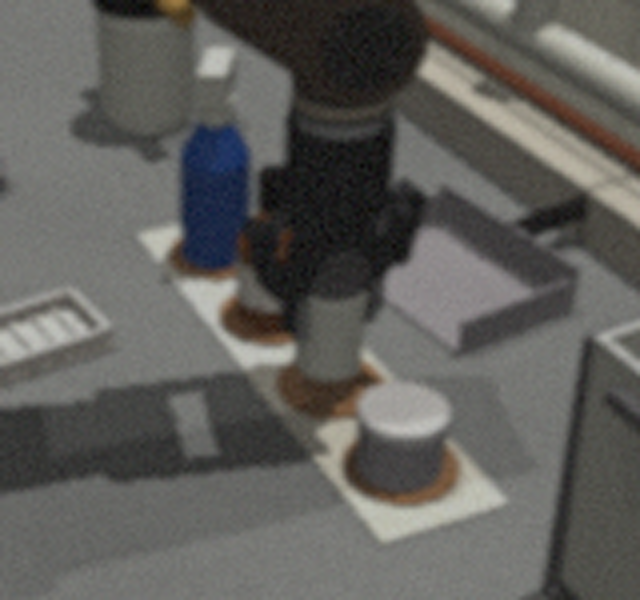

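Tin is centred on d; the jar hangs over c. Lower it.

{"op": "play_rows", "data": {
  "targets": [
    {"delta_pos": [0.001, 0, -0.008], "delta_rot": [0, 0, 0], "claw": 40},
    {"delta_pos": [0.001, 0, -0.014], "delta_rot": [0, 0, 0], "claw": 40},
    {"delta_pos": [0.001, 0, -0.018], "delta_rot": [0, 0, 0], "claw": 40},
    {"delta_pos": [0.001, 0, -0.021], "delta_rot": [0, 0, 0], "claw": 40},
    {"delta_pos": [0.001, 0, -0.022], "delta_rot": [0, 0, 0], "claw": 40},
    {"delta_pos": [0.001, 0, -0.023], "delta_rot": [0, 0, 0], "claw": 40},
    {"delta_pos": [0.001, 0, -0.023], "delta_rot": [0, 0, 0], "claw": 40}
  ]
}}

```text
time: 22.13
eef_pos: [0.6326, -0.094, 0.0607]
tcp_rot: [0.501, 0.497, -0.5, 0.502]
contact_force: [-0.3, 0.0, -0.8]
opening: 0.599
```

{"op": "play_rows", "data": {
  "targets": [
    {"delta_pos": [-0.001, 0, -0.001], "delta_rot": [0, 0, 0], "claw": 40},
    {"delta_pos": [-0.001, 0, -0.002], "delta_rot": [0, 0, 0], "claw": 40},
    {"delta_pos": [-0.001, 0, -0.002], "delta_rot": [0, 0, 0], "claw": 40}
  ]
}}

```text
time: 22.38
eef_pos: [0.6327, -0.094, 0.0607]
tcp_rot: [0.501, 0.496, -0.5, 0.503]
contact_force: [-1.7, 0.5, 5.9]
opening: 0.599
```

Release, lift, and retreat to the far left.

{"op": "play_rows", "data": {
  "targets": [
    {"delta_pos": [0, 0, 0], "delta_rot": [0, 0, 0], "claw": 56},
    {"delta_pos": [0, 0, 0], "delta_rot": [0, 0, 0], "claw": 66},
    {"delta_pos": [0, 0, 0], "delta_rot": [0, 0, 0], "claw": 80},
    {"delta_pos": [0, 0, 0], "delta_rot": [0, 0, 0], "claw": 80},
    {"delta_pos": [0, 0, 0], "delta_rot": [0, 0, 0], "claw": 80},
    {"delta_pos": [0, 0, 0.015], "delta_rot": [0, 0, 0], "claw": 80},
    {"delta_pos": [0, 0, 0.05], "delta_rot": [0, 0, 0], "claw": 80},
    {"delta_pos": [0, 0, 0.09], "delta_rot": [0, 0, 0], "claw": 80},
    {"delta_pos": [0, 0, 0.13], "delta_rot": [0, 0, 0], "claw": 80},
    {"delta_pos": [0, 0, 0.17], "delta_rot": [0, 0, 0], "claw": 80},
    {"delta_pos": [0, 0, 0.22], "delta_rot": [0, 0, 0], "claw": 80},
    {"delta_pos": [-0.05, -0.04, 0.24], "delta_rot": [0, 0, 0], "claw": 80},
    {"delta_pos": [-0.23, -0.35, 0.24], "delta_rot": [0, 0, 0], "claw": 80},
    {"delta_pos": [-0.23, -0.35, 0.24], "delta_rot": [0, 0, 0], "claw": 80},
    {"delta_pos": [-0.23, -0.35, 0.24], "delta_rot": [0, 0, 0], "claw": 80},
    {"delta_pos": [-0.23, -0.35, 0.24], "delta_rot": [0, 0, 0], "claw": 80},
    {"delta_pos": [-0.23, -0.35, 0.24], "delta_rot": [0, 0, 0], "claw": 80},
    {"delta_pos": [-0.23, -0.35, 0.24], "delta_rot": [0, 0, 0], "claw": 80},
    {"delta_pos": [-0.23, -0.35, 0.24], "delta_rot": [0, 0, 0], "claw": 80},
    {"delta_pos": [-0.23, -0.35, 0.24], "delta_rot": [0, 0, 0], "claw": 80}
  ]
}}

```text
time: 24.05
eef_pos: [0.4271, -0.4031, 0.3007]
tcp_rot: [0.501, 0.496, -0.5, 0.503]
contact_force: [0.6, -1.3, -1.0]
opening: 0.934
```

```bash
python3 - <<'E'
from h import *
st();t=ctrl.read_camera("top");s=ctrl.read_camera("side")
C=dict(a=(.6405,.1155),b=(.636,.011),c=(.632,-.0935),d=(.6275,-.1984))
def ann(im,n,off,k):
    for q,z in zip("abcd",(.185,.137,.092,.057)):
        u=(px(n,(*C[q],z))-off+.5)*k; cv2.drawMarker(im,(int(u[0]),int(u[1])),(0,255,0),0,10,1)
A=cv2.resize(t[140:215,240:400],(800,375),interpolation=2);ann(A,"top",(240,140),5)
B=cv2.resize(s[100:250,260:420],(240,225),interpolation=2)
k=225/150
cv2.imwrite("pics/f.png",np.vstack([A,np.hstack([B,np.zeros((225,560,3),np.uint8)])]))
B=cv2.resize(s[115:250,220:420],(333,225),interpolation=2);D=cv2.resize(t[205:260,260:320],(245,225),interpolation=2)
cv2.imwrite("pics/f.png",np.vstack([A,np.hstack([B,D,np.zeros((225,222,3),np.uint8)])]))
im=t.astype(int)
for c,a,ct in blobs(im.mean(2)>150,(270,212,305,257)): print("dish",c,a,[onz("top",p,.022)[:2] for p in cv2.boxPoints(cv2.minAreaRect(ct))])
E
```

```text
t 24.05 tcp [ 0.4271 -0.4031  0.3007] down [ 0.009 -0.006 -1.   ] jaw yaw deg -0.1 q [-0.93  0.06  1.76  0.    1.32 -0.93] F [ 0.6 -1.3 -1. ] op 0.934
dish [287.3015761  233.63585039] 708.5 [array([0.50128355, 0.10316796]), array([0.5071057 , 0.03162062]), array([0.40635921, 0.02300973]), array([0.40079349, 0.09362963])]
```

View pics/f.png

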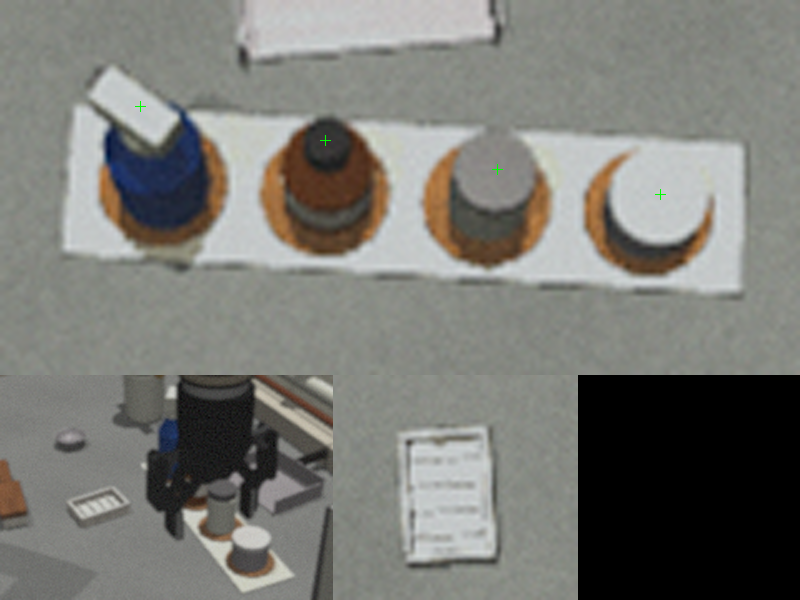

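```bash
python3 -c "
from plant import ctrl
print(ctrl.sign_off())"
```

```text
the job is handed in; nothing more can be done
None
```

I put the four containers on the coasters in height order and handed the job in at about 24 s. The bin is on the right (y < 0), so the tin is on coaster_d, the jar on c, the flask on b and the spray bottle on a.

**Final check:** in the last top picture every lid or head centre lies within about 1 px (around 3 mm) of where its coaster's centre should appear. All four look upright and released. The soap dish reads within about 2 mm of its starting place. The gripper is clear of everything.

**Readings that didn't fit:**
- **Flask:** the grip opening read about 26 mm on the 28 mm cap, so the pads may have been partly on the neck. It lifted and stood upright anyway.
- **Tin:** the colour-mask check after placing it failed because the mask merged the lid with the white strip. I judged its position from the pictures instead.

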